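Find the stamped ware crate and push it to the dispatch line

ROBOT

A 7-joint arm with a two-finger parallel gripper is mounted at the origin on the work surface. World frame = base frame: x ahead of the robot, y to its left, z up, the work surface at z = 0. Lengths are in mm, angles in rad, forces in N, time in s.
With the tool pointing down it reaches from about 400 to 875 mm from the base axis. Payload 4.4 kg.
Tool frame: the origin (TCP) lies at the very end of the fingers, on their centre line; the grasp point (between the pads) lies 19 mm behind it; z points along the fingers, x is the direction in which the jaws open and shut, and the axes are right-handed (so a half turn about z gives the same grasp; the last joint's range is limited). The gripper opens to 85 mm and grips with 20 to 120 N. Pads are 22 mm wide; open, the fingers measure 114 mm over their backs; the gripper's body (76 mm by 85 mm) begins 54 mm behind the grasp point. The pads swing forward as they close: fully open they stand 13 mm farther back than shut.
Start: joints at [-1.167, 0.628, 0.038, 1.517, -0.027, 0.996, -0.02], TCP at [294.24, 579.604, 231.313] pointing down, gripper open.
Joint ranges: [-3.06, 3.06], [-0.37, 2.12], [-1.25, 1.32], [0.18, 2.47], [-1.1, 4.24], [0.23, 1.98], [-2.94, 2.94]. Speed limits (rad/s): [2.57, 2.57, 3.14, 3.14, 3.14, 3.14, 3.14].

INTERFACE

Orientations are given as [roll, pitch, yaw] about the fixed x, y, z axes, in that order (R = Rz(yaw) Ry(pitch) Rx(roll)).
In Python, from cell import telemetry, get_image, get_calibration, ctrl gives the robot as it stands. The module is installed in compiled form; this text tells all that it offers.
- The arm moves only by the tool arm_command, never from a script. Its arguments are lists of equal length, an entry for each row: "rot": the turn, a rotation vector about the world's x, y, z in degrees, a list of three; "slide": the shift along the world's x, y, z in mm, a list of three; "gripper": the finger opening in mm, from 0 to 85.4. A call has 1 to 5 rows; each row shifts and turns the pose as measured when the row begins; what a row does not reach is not made up. A row lasts 1/12 s, in which the tool goes at most 41.7 mm and 7.16 degrees, less where a joint would pass 70% of its speed; a pose out of reach is approached as far as the arm can. A call with a gripper value outside its range is refused whole. The fingers move at their own pace and stop on an object; the grip force is fixed at half the most. Time passes only in rows, so rows that do not move let the fingers close. It gives the time, the measured TCP pose, the force and the opening at its end, in the units of the state.
- telemetry.read_state(): the state, without advancing time (a new reading comes with each control period).
- get_image(name): name is "side" or "top"; returns (picture, depth): 480x640x3 uint8, red, green, blue; 480x640 float32, mm along the optical axis (not along the pixel's ray), 0 where there is no reading.
- get_calibration(name): a dict with "fx", "fy", "cx", "cy" (pixels), "D" ([k1, k2, p1, p2, k3] as OpenCV has them; the pictures are not rectified), "xyz" and "attitude" of the camera in the world. Camera axes: x right, y up, looking along -z (the intrinsics and any distortion apply to the point x, -y, -z); pixel columns grow to the right and rows downward; lengths in mm; the calibration is good to about 2 mm. A picture is of the moment at which its call begins. get_calibration takes no time and is no camera call.
- ctrl.finish_job(): hands the job in, once; it reports no verdict.
The state is a dict: "clock": time; "qpos": joint angles; "qd": joint speeds; "tau": joint torques, N m; "eef_pos": TCP position; "tool_rot": TCP orientation; "force": force on the tool from outside, world axes, zero at the start; "torque": the same for the moment, N m; "width": finger opening in mm.
Only numpy, scipy, OpenCV 4.12 (cv2) and the standard library are available. Lean on these libraries where they do the work, as an engineer would, in place of code of your own. Each camera call takes 0.05 s, during which the arm holds its last target.

TASK

One of the two ware crates has a stamp on its underside. With the fingertips press the near tab of the left-hand crate (left as the robot sees it) right down to the table, so that it rocks up on its near edge and its underside shows; let it back down flat, then do the same with the right-hand crate. Then push the stamped crate away across the table until the blue dispatch line runs under its middle; leave the other crate in its place, do not lift either crate off the table, and leave the other things alone.

Things in the scene. Friction and masses are not known exactly. Their poses are not given: they have to be found in the camera images.
- crate_stamped: Plywood ware crate, 0.34 kg, bottom-heavy. Origin: centre of underside; x lengthwise, -x end towards the robot, z up. Body 120 (x) x 100 mm (y); walls 6 mm, ends 72 mm high, sides 52; inner floor at 14 mm. A divider at x = 0 along y, 6 mm thick, top at 46 mm, leaves two open cells 51 x 88 mm. On its underside a blue and white ring stamp, 72 mm wide; from above both crates look alike.
- crate_plain: Plywood ware crate, 0.34 kg, bottom-heavy. Origin: centre of underside; x lengthwise, -x end towards the robot, z up. Body 120 (x) x 100 mm (y); walls 6 mm, ends 72 mm high, sides 52; inner floor at 14 mm. A divider at x = 0 along y, 6 mm thick, top at 46 mm, leaves two open cells 51 x 88 mm. Bare underside; from above both crates look alike.
- crate_stamped_tab (a point): Middle of the near tab's top face on the stamped crate (x = -75, z = 72 mm in its frame). Each end has such a flat tab, 70 mm wide (y), 6 mm thick, jutting 30 mm out from the top of the end wall (to x = +-90 mm), open below. Pressing the near one down (6 to 20 N, least near its tip) rocks the crate up.
- crate_stamped_near_edge (a point): Middle of the stamped crate's near bottom edge (x = -60, z = 0 mm in its frame), on which it rocks. As it rocks, the far end rises and the tab swings down and towards the robot about this edge, until the tab's tip meets the table at about 67 degrees. It may creep 10 to 20 mm away meanwhile. Released, it falls back flat.
- crate_stamped_far_edge (a point): Middle of the stamped crate's far bottom edge (x = +60, z = 0 mm in its frame).
- crate_plain_tab (a point): Middle of the near tab's top face on the plain crate (x = -75, z = 72 mm in its frame). Each end has such a flat tab, 70 mm wide (y), 6 mm thick, jutting 30 mm out from the top of the end wall (to x = +-90 mm), open below. Pressing the near one down (6 to 20 N, least near its tip) rocks the crate up.
- crate_plain_near_edge (a point): Middle of the plain crate's near bottom edge (x = -60, z = 0 mm in its frame), on which it rocks. As it rocks, the far end rises and the tab swings down and towards the robot about this edge, until the tab's tip meets the table at about 67 degrees. It may creep 10 to 20 mm away meanwhile. Released, it falls back flat.
- crate_plain_far_edge (a point): Middle of the plain crate's far bottom edge (x = +60, z = 0 mm in its frame).
- line: Dispatch line: flat strip of blue tape on the table beyond the crates, 24 mm wide, 640 mm long, running left to right. Origin: its middle, on the table; x across the tape, away from the robot, y along it, to the robot's left.
- clay_lump: Dark grey clay lump, 56 mm across, 41 mm high, standing between the crates. Origin: centre of its underside. Leave alone.
- glaze_jar: Amber glaze jar with a metal lid, 64 mm across, 85 mm high, to the left. Origin: centre of its underside. Leave alone.
- glaze_brush: Glaze brush with a wooden handle, 190 mm long, lying to the right. Leave alone.
Not all that is in view belongs to the job. Leave any green or red look-alike of the crate_plain alone.

How it is judged (in metres and radians):
On the way, in this order (a step that is already met when the one before it is completed fails the run):
1. the left-hand crate is rocked up on its near edge by more than 55 degrees, the other standing flat (((y of crate_stamped in the frame of line above 0 m and (angle between crate_stamped's own z axis and vertical above 0.96 rad and height (world z) of crate_stamped_near_edge below 0.015 m) and angle between crate_plain's own z axis and vertical below 0.09 rad) or (y of crate_plain in the frame of line above 0 m and (angle between crate_plain's own z axis and vertical above 0.96 rad and height (world z) of crate_plain_near_edge below 0.015 m) and angle between crate_stamped's own z axis and vertical below 0.09 rad))), for 0.2 s.
2. then the right-hand crate is rocked up likewise, the left-hand one back flat (((y of crate_stamped in the frame of line above 0 m and (angle between crate_plain's own z axis and vertical above 0.96 rad and height (world z) of crate_plain_near_edge below 0.015 m) and angle between crate_stamped's own z axis and vertical below 0.09 rad) or (y of crate_plain in the frame of line above 0 m and (angle between crate_stamped's own z axis and vertical above 0.96 rad and height (world z) of crate_stamped_near_edge below 0.015 m) and angle between crate_plain's own z axis and vertical below 0.09 rad))), for 0.2 s.
3. the stamped crate stands flat on the dispatch line (x of crate_stamped in the frame of line between -0.03 and 0.03 m and angle between crate_stamped's own z axis and vertical below 0.09 rad), for 0.1 s.
At the end, for the whole second after the job is handed in: The stamped crate stands flat and still with its middle within 30 mm of the middle of the dispatch line; the plain crate stands flat and still within 60 mm of where it began; the other things are within 30 mm of where they stood (all of step 3 and y of crate_stamped in the frame of line between -0.25 and 0.25 m and linear speed of each of crate_stamped, crate_plain below 0.02 m/s and angular speed of each of crate_stamped, crate_plain below 0.2 rad/s and angle between crate_plain's own z axis and vertical below 0.09 rad and distance of crate_plain from where it was at the start of the episode below 0.06 m and distance of each of clay_lump, glaze_jar, glaze_brush from where it was at the start of the episode below 0.03 m); the robot touches nothing.
It fails at once if a crate is lifted: both its bottom edges more than 20 mm off the table (height (world z) of each of crate_stamped_near_edge, crate_stamped_far_edge above 0.02 m or height (world z) of each of crate_plain_near_edge, crate_plain_far_edge above 0.02 m).
It fails at once if the plain crate is pushed away from its place (more than 90 mm) (distance of crate_plain from where it was at the start of the episode above 0.09 m).
It fails at once if a bystander is moved more than 30 mm (distance of any of clay_lump, glaze_jar, glaze_brush from where it was at the start of the episode above 0.03 m).
It also fails if it takes over 72 s, if anything falls off the work surface, if the arm or the gripper's body presses on something with over 40 N, if the wrist force passes 120 N, or if a joint passes its speed limit or range.

## Working session

There is one attempt and no reset: what is moved stays moved. The work goes in short steps, Python scripts to look and compute and a tool call to move; the robot and the scene stay as the last step left them, time stands still between calls to the robot, and variables do not carry over. Pictures are saved under pics/ and viewed, and the job is handed in when it is done.

Besides the shell and the picture viewer there is one more tool, called after "Emit:" as name(argument=value, ...) on one line, values as JSON. arm_command: Moves the arm, as the interface text tells. Its arguments: {"type":"object","properties":{"rot":{"type":"array"},"slide":{"type":"array"},"gripper":{"type":"array"}},"required":["rot","slide","gripper"]}

```bash
mkdir -p pics; cat > h.py <<'E'
import numpy as np, cv2
from cell import telemetry, get_image, get_calibration, ctrl
def snap(n,f,crop=None,scale=1):
    im,d=get_image(n); b=im[:,:,::-1].copy()
    np.savez('last_%s.npz'%n,im=im,d=d)
    if crop: x0,y0,x1,y1=crop; b=b[y0:y1,x0:x1]
    if scale!=1: b=cv2.resize(b,None,fx=scale,fy=scale,interpolation=cv2.INTER_CUBIC)
    cv2.imwrite('pics/'+f,b); return im,d
E
python3 - <<'E'
from h import *
for n in('side','top'):
    c=get_calibration(n);print(n,c); snap(n,n+'0.png')
s=telemetry.read_state();print(s)
E
```

```text
side {'fx': 560.9590455861451, 'fy': 560.9590455861451, 'cx': 317.7442779176966, 'cy': 236.78472776992052, 'D': array([-0.08937157,  0.        ,  0.        ,  0.        ,  0.        ]), 'xyz': array([517.34966582, 791.31488508, 955.5060292 ]), 'attitude': array([ 0.76273534, -0.00467794, -3.07506599])}
top {'fx': 506.1627400793836, 'fy': 506.1627400793836, 'cx': 318.57012365137615, 'cy': 237.75942089258572, 'D': array([0.00912041, 0.        , 0.        , 0.        , 0.        ]), 'xyz': array([ 306.08253453,  -26.63828677, 1406.12768787]), 'attitude': array([ 0.20745755, -0.00295977, -1.52352828])}
{'clock': 0.1, 'qpos': array([-1.16679246,  0.62926494,  0.03846422,  1.51830953, -0.02700236,
        0.99629044, -0.01995459]), 'qd': array([ 0.0001599 , -0.00096973, -0.00069042, -0.00137405,  0.00032169,
       -0.00049641, -0.00078917]), 'tau': array([ 3.18595397e-03, -5.64541018e+01,  1.23066612e+00, -1.93972993e+01,
        1.13470180e-02,  5.39434055e-03, -2.78667790e-05]), 'eef_pos': array([293.98261867, 579.06739083, 230.46079386]), 'tool_rot': array([3.14156401e+00, 1.75349212e-03, 1.10101988e+00]), 'force': array([-0.84914251,  1.34896596,  0.66820335]), 'torque': array([ 0.02711567, -0.03421958, -0.00443945]), 'width': 85.29697942747059}
```

View pics/side0.png

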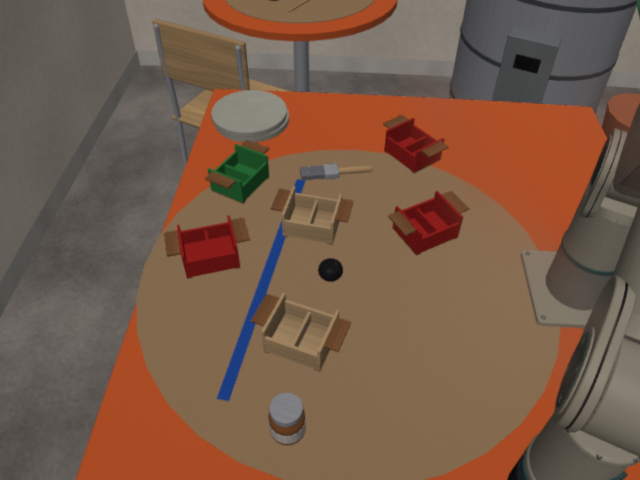

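View pics/top0.png

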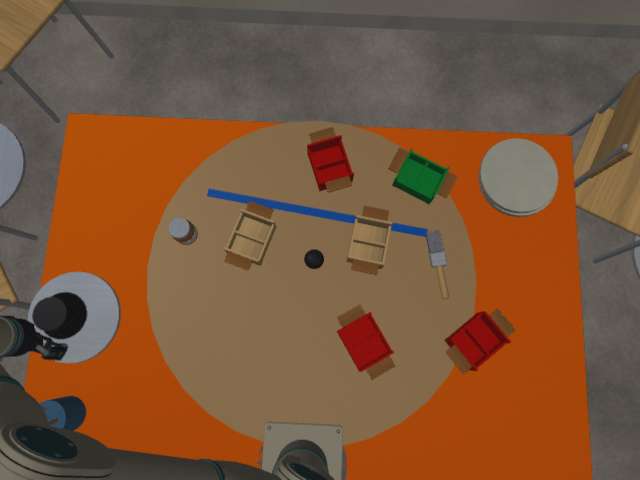

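The left crate is at about (250,236) and the right one at (370,240) in the top view. The candidates are:

- **Natural wood:** (250,236) and (370,240).
- **Red:** (330,160), (365,340) and (478,340).
- **Green:** (420,177).

I choose the two wood-coloured ones.

```bash
cat >> h.py <<'E'
from scipy.spatial.transform import Rotation as Ro
from scipy.optimize import least_squares
def cam(n):
    c=get_calibration(n); K=np.array([[c['fx'],0,c['cx']],[0,c['fy'],c['cy']],[0,0,1]])
    return K,np.array(c['D']),np.array(c['xyz']),Ro.from_euler('xyz',c['attitude']).as_matrix()
F=np.diag([1,-1,-1.])
def proj(n,P):
    K,D,t,R=cam(n); X=(np.atleast_2d(P)-t)@R@F
    return cv2.projectPoints(X,np.zeros(3),np.zeros(3),K,D)[0][:,0]
def onz(n,px,z=0):
    K,D,t,R=cam(n); u=cv2.undistortPoints(np.array(px,float).reshape(-1,1,2),K,D)[:,0]
    r=np.c_[u,np.ones(len(u))]@F@R.T
    return t+r*((z-t[2])/r[:,2])[:,None]
def cloud(n,d):
    K,D,t,R=cam(n); v,u=np.mgrid[:480,:640]
    x=cv2.undistortPoints(np.c_[u.ravel(),v.ravel()].astype(float).reshape(-1,1,2),K,D)[:,0]
    z=d.ravel()[:,None]; P=(np.c_[x,np.ones(len(x))]*z)@F@R.T+t
    P[z[:,0]==0]=np.nan
    return P.reshape(480,640,3)
E
python3 - <<'E'
from h import *
for n in('side','top'):
    z=np.load('last_%s.npz'%n); im,d=z['im'],z['d']; P=cloud(n,d)
    print(n,'table z med',np.nanmedian(P[200:400,250:400,2]))
    hsv=cv2.cvtColor(im,cv2.COLOR_RGB2HSV)
    m=cv2.inRange(hsv,(110,150,60),(128,255,255))
    k,l,st,ce=cv2.connectedComponentsWithStats(m)
    for i in range(1,k):
        if st[i,4]>300:
            q=P[l==i]; q=q[np.isfinite(q[:,2])&(abs(q[:,2])<12)]; print('blue',st[i],q.mean(0)) ; c=q.mean(0); w=np.linalg.svd(q[:,:2]-c[:2],full_matrices=False)[2][0]; s=(q[:,:2]-c[:2])@w; print(w,s.min(),s.max(),c[:2]+w*(s.min()+s.max())/2)
z=np.load('last_top.npz');b=z['im'][:,:,::-1]
cv2.imwrite('pics/c1.png',cv2.resize(b[120:400,150:520],None,fx=2.1,fy=2.1,interpolation=cv2.INTER_CUBIC))
E
```

```text
side table z med 2.0928826224482577
blue [ 218  224   67  176 1605] [695.26377772 118.51758747   1.73928993]
[0.14093648 0.99001864] -277.56403201871956 192.82682303890618 [689.29249595  76.57187923]
top table z med 2.488334480955473
```

View pics/c1.png

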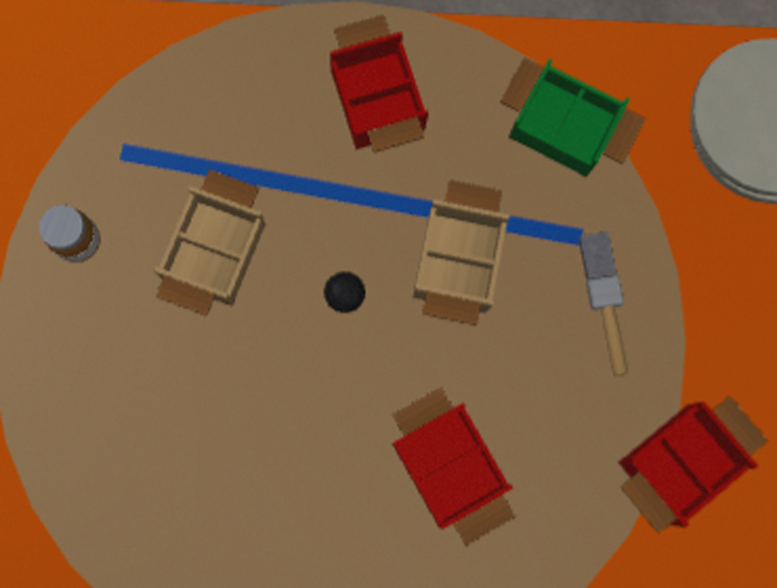

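```bash
cat >> h.py <<'E'
def crate(n,d,c0):
    P=cloud(n,d); q=P[np.isfinite(P[:,:,2])]; q=q[(np.hypot(*(q[:,:2]-c0).T)<125)]
    q=q[(q[:,2]>66)&(q[:,2]<84)]
    r=cv2.minAreaRect(q[:,:2].astype(np.float32)); c=np.array(r[0])
    e=cv2.boxPoints(r); a=e[1]-e[0]; b=e[2]-e[1]; L=a if np.hypot(*a)>np.hypot(*b) else b
    if L[0]<0:L=-L
    return c,np.degrees(np.arctan2(L[1],L[0])),r[1],np.median(q[:,2]),q[:,:2].mean(0)
E
python3 - <<'E'
from h import *
print(onz('top',[(208,193),(427,233)]),onz('side',[(300,182),(224,396)]))
for n in('top','side'):
    d=np.load('last_%s.npz'%n)['d']
    for p in [(250,236),(370,240)]:
        c0=onz('top',[p],50)[0,:2]
        print(n,c0,crate(n,d,c0))
for nm,p in dict(clay=(314,259),jar=(182,229),brushbr=(435,240),brushend=(445,297),redfar=(330,160),rednear=(365,340)).items(): print(nm,onz('top',[p],30))
E
```

```text
[[ 718.63582753  308.54003488    0.        ]
 [ 630.51160488 -324.30727161    0.        ]] [[ 6.32730171e+02 -3.13499207e+02  0.00000000e+00]
 [ 7.20791756e+02  3.02404018e+02  1.13686838e-13]]
top [587.32929503 170.62877894] (array([587.42297363, 171.43252563]), np.float32(-18.454554), (99.11779022216797, 180.20071411132812), np.float64(72.7412103042318), array([585.45396849, 171.83699527]))
top [ 591.87915479 -158.00686468] (array([ 589.34228516, -155.23153687]), np.float32(-9.616266), (99.19758605957031, 180.62254333496094), np.float64(73.07713254826649), array([ 587.79990682, -155.06055919]))
side [587.32929503 170.62877894] (array([589.05914307, 172.92306519]), np.float32(-17.922977), (101.19058227539062, 181.49893188476562), np.float64(72.22188900972753), array([585.70341769, 175.39616442]))
side [ 591.87915479 -158.00686468] (array([ 590.67700195, -154.09495544]), np.float32(-9.243476), (105.49427795410156, 180.2942352294922), np.float64(72.78545333753522), array([ 589.66277107, -152.33703129]))
clay [[535.29665176  -7.27357821  30.        ]]
jar [[602.29998743 363.98167532  30.        ]]
brushbr [[ 604.73329027 -340.20015019   30.        ]]
brushend [[ 448.04176673 -367.22523951   30.        ]]
redfar [[825.04142286 -39.01627629  30.        ]]
rednear [[ 323.4434667  -153.74996939   30.        ]]
```

```bash
cat >> h.py <<'E'
CR={'L':(np.array([588.2,172.2]),-18.2),'R':(np.array([590,-154.7]),-9.4)}
def target(k,x,z,tilt,y=0):
    c,a=CR[k]; a=np.radians(a); xc=np.array([np.cos(a),np.sin(a)]); yc=np.array([-xc[1],xc[0]])
    p=np.r_[c+x*xc+y*yc,z]
    t=np.radians(tilt); tz=np.r_[np.sin(t)*xc,-np.cos(t)]; tx=np.r_[yc,0]; ty=np.cross(tz,tx)
    return p,np.c_[tx,ty,tz]
def arc(th,d,tilt=15,h=11):
    th=np.radians(th);t=np.radians(tilt)
    return -60-(d*np.cos(th)+72*np.sin(th))-h*np.cos(t), 72*np.cos(th)-d*np.sin(th)-h*np.sin(t)
def delta(p,R,p0=None,R0=None):
    s=telemetry.read_state()
    if p0 is None: p0=s['eef_pos'];R0=Ro.from_euler('xyz',s['tool_rot']).as_matrix()
    dR=R@R0.T; R2=R@np.diag([-1,-1,1])@R0.T
    r=[Ro.from_matrix(q).as_rotvec(degrees=True) for q in(dR,R2)]
    r=min(r,key=np.linalg.norm)
    return np.round(p-p0,1),np.round(r,2)
E
python3 - <<'E'
from h import *
print(delta(*target('L',-78,110,15)))
pp=None
for th,d in [(0,10),(10,10),(20,12),(30,14),(40,16),(50,18),(58,20),(63,21),(66,22)]:
    x,z=arc(th,d); p,R=target('L',x,z,15); print(th,round(x,1),round(z,1),np.round(p,1), None if pp is None else np.round(p-pp,1)); pp=p
E
```

```text
(array([ 220.1, -382.5, -120.5]), array([ -5.67, -13.9 ,   8.68]))
0 -80.6 69.2 [511.6 197.4  69.2] None
10 -93.0 66.3 [499.9 201.2  66.3] [-11.7   3.9  -2.8]
20 -106.5 60.7 [487.  205.5  60.7] [-12.9   4.2  -5.6]
30 -118.7 52.5 [475.4 209.3  52.5] [-11.6   3.8  -8.2]
40 -129.2 42.0 [465.5 212.5  42. ] [ -9.9   3.3 -10.5]
50 -137.4 29.6 [457.7 215.1  29.6] [ -7.8   2.6 -12.4]
58 -142.3 18.3 [453.  216.6  18.3] [ -4.7   1.5 -11.3]
63 -144.3 11.1 [451.1 217.3  11.1] [-1.9  0.6 -7.2]
66 -145.3 6.3 [450.1 217.6   6.3] [-1.   0.3 -4.8]
```

Emit:
arm_command(rot=[[-0.6,-1.4,0.9],[-0.6,-1.4,0.9],[-0.6,-1.4,0.9],[-0.6,-1.4,0.9],[-0.6,-1.4,0.9]], slide=[[18,-31,-5],[18,-31,-5],[18,-31,-5],[18,-31,-5],[18,-31,-5]], gripper=[0,0,0,0,0])

```text
clock: 0.52
eef_pos: [379.7, 426.8, 203.0]
tool_rot: [3.011, -0.004, 1.198]
force: [1.0, 0.1, -0.4]
width: 25.3
```

```bash
python3 -c "
from h import *
print(delta(*target('L',-78,110,15)),telemetry.read_state()['clock'])"
```

```text
(array([ 134.4, -230.3,  -93. ]), array([-2.74, -6.98,  3.16])) 0.5167
```

Emit:
arm_command(rot=[[-0.5,-1.2,0.5],[-0.5,-1.2,0.5],[-0.5,-1.2,0.5],[-0.5,-1.2,0.5],[-0.5,-1.2,0.5]], slide=[[20,-34,-12],[20,-34,-12],[20,-34,-12],[20,-34,-12],[20,-34,-12]], gripper=[0,0,0,0,0])

```text
clock: 0.93
eef_pos: [479.9, 254.2, 143.2]
tool_rot: [2.893, -0.001, 1.25]
force: [0.6, 0.2, 0.4]
width: -0.1
```

```bash
python3 -c "
from h import *
print(delta(*target('L',-78,90,15)),telemetry.read_state()['force'])"
```

```text
(array([ 34.2, -57.6, -53.2]), array([-0.29, -0.67,  0.21])) [0.60315592 0.22849498 0.43746646]
```

Emit:
arm_command(rot=[[-0.2,-0.3,0.1],[-0.1,-0.3,0.1],[0,0,0],[0,0,0],[0,0,0]], slide=[[14,-23,-12],[12,-20,-14],[8,-14,-14],[0,0,-8],[0,0,-6]], gripper=[0,0,0,0,0])

```text
clock: 1.35
eef_pos: [515.8, 181.0, 85.1]
tool_rot: [2.88, 0.012, 1.238]
force: [0.2, -0.2, -0.3]
width: -0.2
```

```bash
python3 -c "
from h import *
print(delta(*target('L',-78,76,15)),telemetry.read_state()['force'])
snap('top','t1.png',(200,180,300,300),4); snap('side','s1.png',(220,240,400,400),4)"
```

```text
(array([-1.7, 15.5, -9.1]), array([ 0.64, -0.21,  0.85])) [ 0.24656997 -0.2212011  -0.2668006 ]
```

View pics/s1.png

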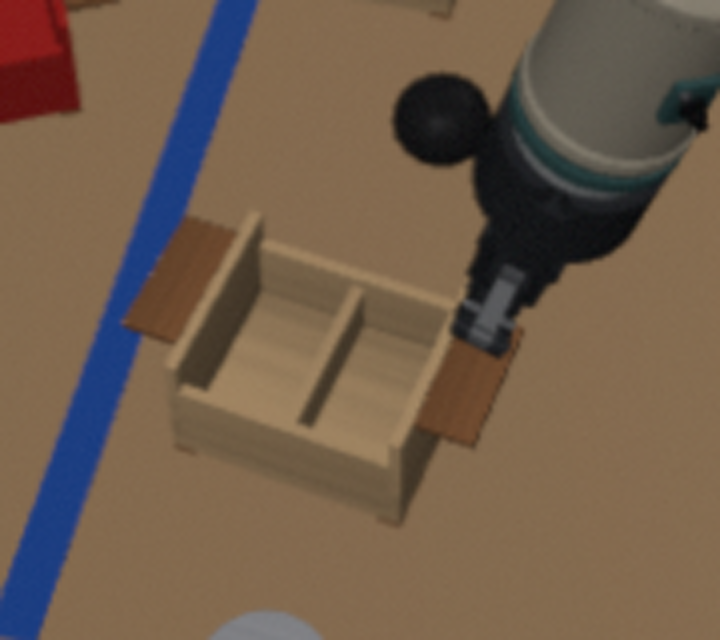

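The side crop shows the closed fingers above the far (right) part of the near tab, at about (490,330) in the crop. That is 15 mm off-centre, so I'll correct it.

Emit:
arm_command(rot=[[0.3,0,0.4],[0.3,0,0.4],[0,0,0]], slide=[[-1,8,0],[-1,7,0],[0,0,-3]], gripper=[0,0,0])

```text
clock: 1.7
eef_pos: [513.7, 199.5, 82.9]
tool_rot: [2.884, -0.002, 1.257]
force: [-0.7, 0.3, 0.1]
width: -0.1
```

```bash
python3 -c "
from h import *
print(delta(*target('L',-80,74,15)),telemetry.read_state()['force'])"
```

```text
(array([-1.5, -2.3, -8.9]), array([-0.2 , -0.22, -0.2 ])) [-0.73669575  0.34359323  0.12870013]
```

Emit:
arm_command(rot=[[0,0,0],[0,0,0],[0,0,0],[0,0,0],[0,0,0]], slide=[[0,-1,-5],[0,0,-5],[-4,1,-4],[-5,2,-4],[-6,2,-4]], gripper=[0,0,0,0,0])

```text
clock: 2.12
eef_pos: [499.6, 208.7, 66.7]
tool_rot: [2.876, -0.006, 1.261]
force: [1.2, -1.3, 2.5]
width: -0.0
```

Emit:
arm_command(rot=[[0,0,0],[0,0,0],[0,0,0],[0,0,0],[0,0,0]], slide=[[-6,0,-4],[-6,0,-4],[-6,1,-5],[-5,1,-5],[-5,1,-6]], gripper=[0,0,0,0,0])

```text
clock: 2.53
eef_pos: [474.2, 218.5, 48.5]
tool_rot: [2.865, -0.015, 1.267]
force: [-0.4, -1.7, 3.0]
width: -0.1
```

```bash
python3 -c "
from h import *
snap('side','s2.png',(220,240,400,400),4)"
```

```text
(no output)
```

View pics/s2.png

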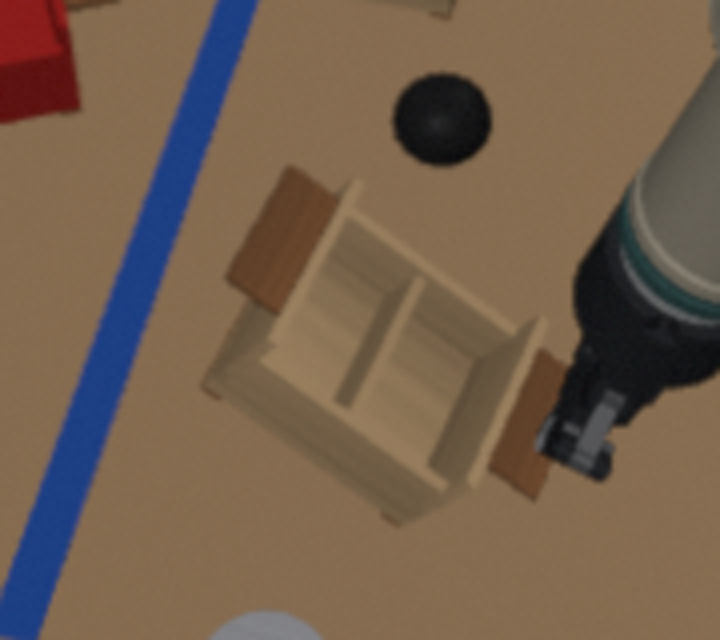

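Working: the crate is rocked about 30° with its near edge down, and the fingers at (590,430) in the crop are on the tab, near its tip.

Emit:
arm_command(rot=[[0,0,0],[0,0,0],[0,0,0],[0,0,0],[0,0,0]], slide=[[-2,-2,-6],[-3,-2,-6],[-3,-1,-6],[-3,-1,-6],[-2,0,-6]], gripper=[0,0,0,0,0])

```text
clock: 3.0
eef_pos: [456.5, 225.0, 20.6]
tool_rot: [2.869, -0.026, 1.285]
force: [-0.6, -1.7, 1.2]
width: -0.2
```

```bash
python3 -c "
from h import *
snap('side','s3.png',(220,240,400,400),4)"
```

```text
(no output)
```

View pics/s3.png

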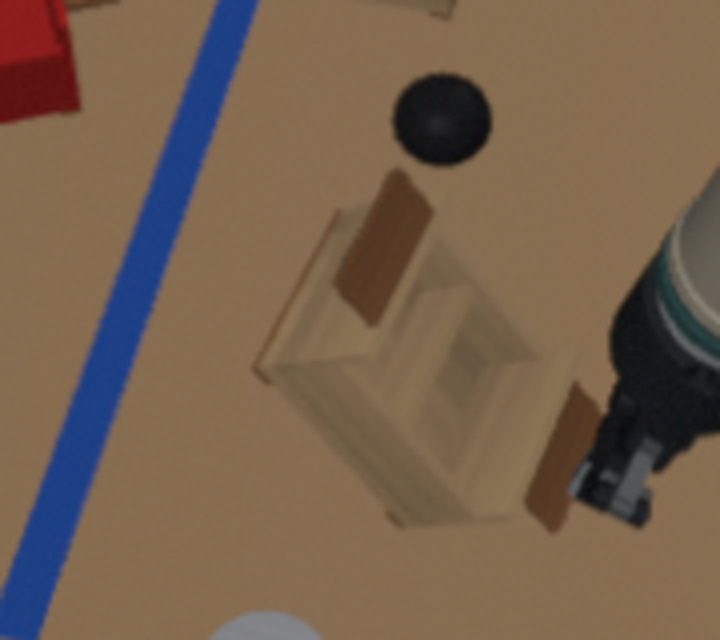

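It is now about 53° up, and the finger at (600,490) is on the tab. Going on down.

Emit:
arm_command(rot=[[0,0,0],[0,0,0],[0,0,0],[0,0,0],[0,0,0]], slide=[[3,-3,-4],[2,-2,-4],[1,-1,-4],[0,0,-1],[0,0,0]], gripper=[0,0,0,0,0])

```text
clock: 3.47
eef_pos: [458.0, 224.7, 6.5]
tool_rot: [2.878, -0.028, 1.294]
force: [-2.1, 0.1, 1.5]
width: 0.2
```

```bash
python3 -c "
from h import *
snap('side','s4.png',(220,240,400,400),4);snap('top','t4.png')"
```

```text
(no output)
```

View pics/s4.png

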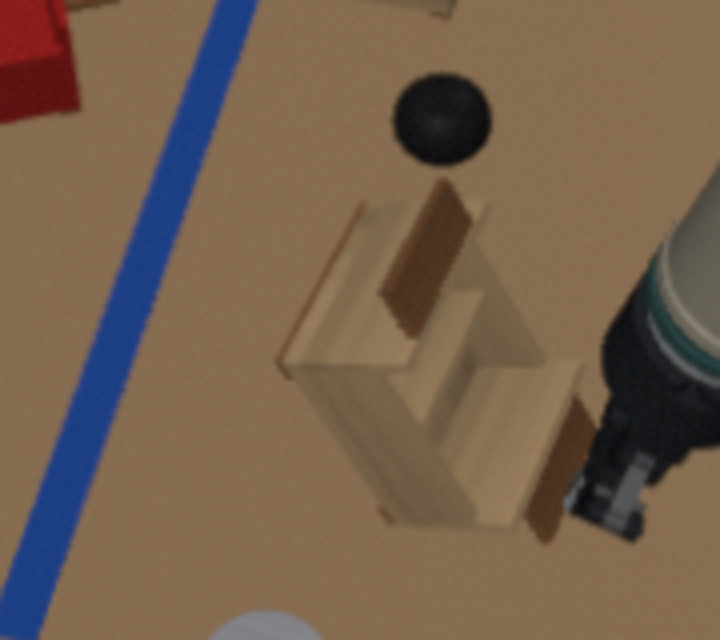

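View pics/t4.png

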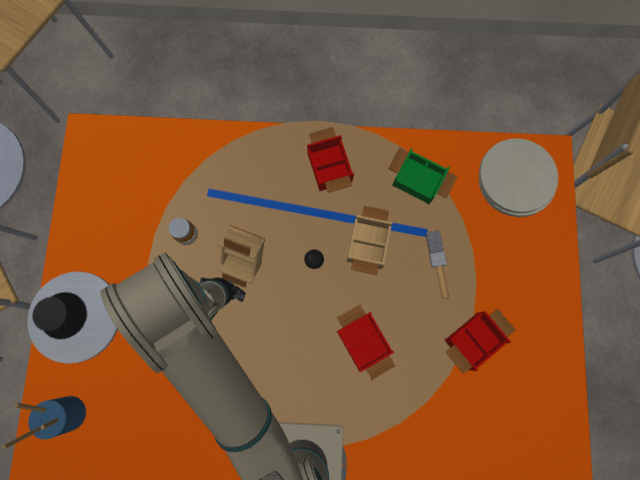

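```bash
python3 -c "
from h import *
P=cloud('side',np.load('last_side.npz')['d'])
q=P[260:385,280:366].reshape(-1,3); q=q[q[:,2]>20]; print('max z',np.nanpercentile(q[:,2],[99,99.9]))
s=telemetry.read_state();print(s['qpos'],s['clock'])
"
```

```text
max z [165.5849011  168.31256448]
[-0.53406116  0.80461207 -0.15776591  2.2411609   1.84121277  0.31524475
 -1.16926358] 3.5667
```

The far tab tip is at 166 mm, so the tilt is about 65°. I'll hold briefly, then let the crate down along the reverse arc.

Emit:
arm_command(rot=[[0,0,0],[0,0,0],[0,0,0],[0,0,0],[0,0,0]], slide=[[0,0,0],[0,0,0],[0,-1,6],[1,-1,10],[4,-2,10]], gripper=[0,0,0,0,0])

```text
clock: 3.98
eef_pos: [463.8, 219.9, 32.7]
tool_rot: [2.877, -0.026, 1.294]
force: [-0.3, -0.7, -1.8]
width: 0.1
```

Emit:
arm_command(rot=[[0,0,0],[0,0,0],[0,0,0],[0,0,0],[0,0,0]], slide=[[8,-3,10],[8,-3,8],[10,-3,7],[10,-3,5],[8,-2,4]], gripper=[0,0,0,0,0])

```text
clock: 4.4
eef_pos: [511.8, 204.3, 71.2]
tool_rot: [2.87, -0.024, 1.294]
force: [-1.7, 0.8, -1.2]
width: 0.3
```

```bash
python3 -c "
from h import *
snap('side','s5.png',(220,240,400,400),4)"
```

```text
(no output)
```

View pics/s5.png

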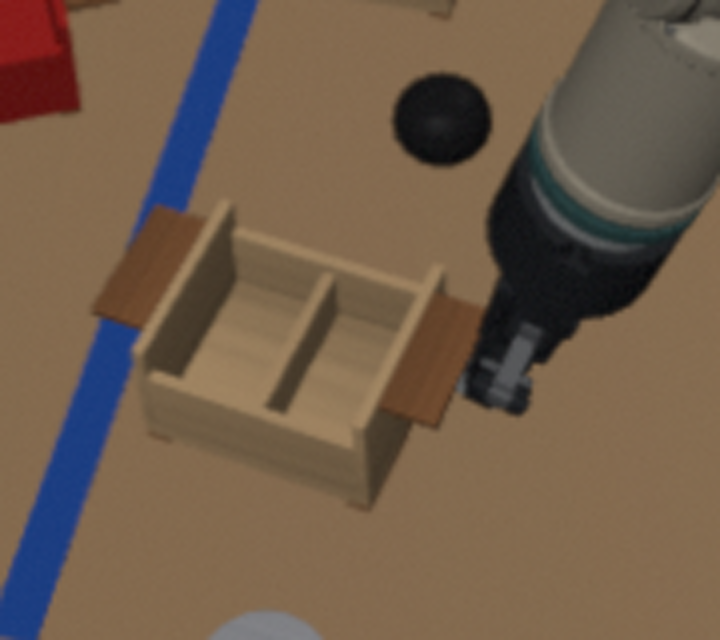

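The crate is flat again, about 15 mm farther on. The underside faces away from both cameras (I worked out the geometry), so rocking alone shows neither camera anything. I'll turn the right-hand crate about 60° in place by its tab before rocking it, so the side camera can see its underside. First lift and go over.

Emit:
arm_command(rot=[[0,0,0],[0,0,0],[0,2,0],[0,3,0],[0,3,0]], slide=[[-4,0,20],[0,0,30],[0,-30,20],[0,-40,0],[0,-40,0]], gripper=[0,0,0,85,85])

```text
clock: 4.87
eef_pos: [509.4, 101.9, 146.1]
tool_rot: [3.002, 0.01, 1.312]
force: [1.9, -0.8, -1.1]
width: 23.6
```

```bash
python3 -c "
from h import *
print(delta(*target('R',-76,130,0)),telemetry.read_state()['qpos'])
d=np.load('last_side.npz')['d'];print(crate('side',d,np.array([600,168])))
"
```

```text
(array([   5.6, -244.2,  -16.1]), array([2.22, 7.69, 5.41])) [ 0.07204407  0.57573441 -0.5510037   2.06462028  0.733367    0.58826751
  0.30188139]
(array([596.36535645, 169.89016724]), np.float32(-18.3506), (101.6920394897461, 200.3982696533203), np.float64(74.83771397937772), array([601.30366686, 170.32111705]))
```

Emit:
arm_command(rot=[[0.4,1.5,1],[0.4,1.5,1],[0.4,1.5,1],[0.4,1.5,1],[0.4,1.3,1]], slide=[[1,-38,0],[1,-38,0],[1,-38,0],[1,-38,0],[1,-32,0]], gripper=[85,85,85,85,85])

```text
clock: 5.28
eef_pos: [515.3, -94.7, 148.0]
tool_rot: [3.136, 0.006, 1.399]
force: [1.2, 0.6, 0.1]
width: 83.4
```

Emit:
arm_command(rot=[[0,0,0],[0,0,0],[0,0,0]], slide=[[0,-28,0],[0,-10,0],[0,0,0]], gripper=[85,85,85])

```text
clock: 5.53
eef_pos: [513.9, -147.7, 146.1]
tool_rot: [3.139, 0.014, 1.38]
force: [0.4, -0.1, -0.4]
width: 85.0
```

```bash
python3 -c "
from h import *
print(delta(*target('R',-76,100,0)))
snap('top','t6.png',(300,170,480,330),4)"
```

```text
(array([  1.1,   5.4, -46.1]), array([0.83, 0.  , 1.54]))
```

View pics/t6.png

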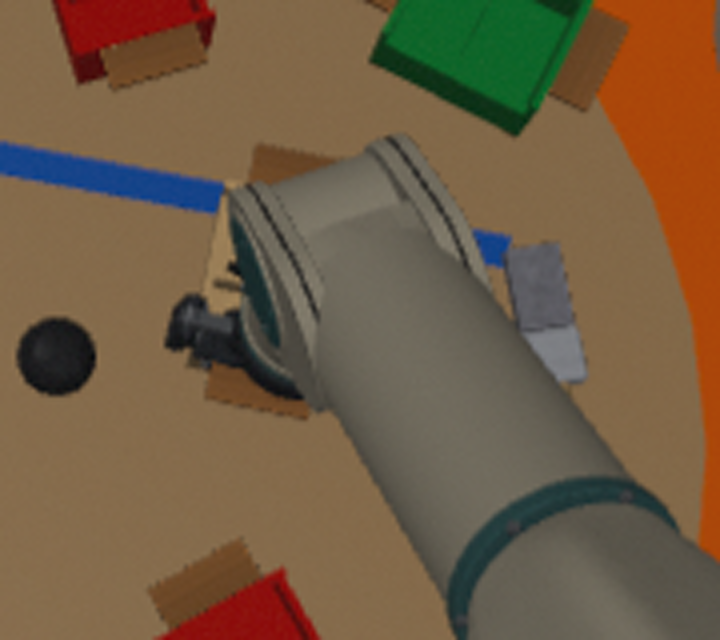

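Emit:
arm_command(rot=[[0.4,0,0.7],[0.4,0,0.7],[0,0,0],[0,0,0]], slide=[[0,3,-15],[0,2,-15],[0,0,-15],[0,0,0]], gripper=[85,85,85,85])

```text
clock: 5.92
eef_pos: [514.8, -133.3, 101.4]
tool_rot: [3.139, -0.002, 1.415]
force: [-1.0, 0.8, 0.4]
width: 84.8
```

```bash
python3 -c "
from h import *
print(delta(*target('R',-76,48,0)))
snap('side','s6.png',(260,160,400,260),5)"
```

```text
(array([  0.3,  -9. , -53.4]), array([-0.07,  0.17, -0.46]))
```

View pics/s6.png

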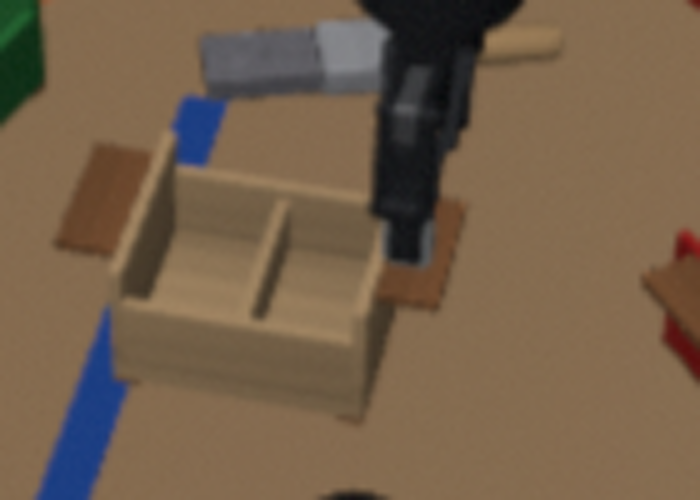

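Emit:
arm_command(rot=[[0,0,0],[0,0,0],[0,0,0]], slide=[[0,-5,0],[0,-2,0],[0,0,0]], gripper=[85,85,85])

```text
clock: 6.22
eef_pos: [517.2, -136.0, 104.9]
tool_rot: [3.135, -0.003, 1.423]
force: [-0.1, -0.1, 0.3]
width: 84.8
```

```bash
python3 -c "
from h import *
print(delta(*target('R',-76,48,0)))"
```

```text
(array([ -2.1,  -6.3, -56.9]), array([-0.08,  0.42, -0.9 ]))
```

Emit:
arm_command(rot=[[0,0,-0.5],[0,0,0],[0,0,0]], slide=[[-1,-5,-10],[0,0,-10],[0,0,0]], gripper=[85,85,85])

```text
clock: 6.47
eef_pos: [517.6, -141.7, 85.3]
tool_rot: [3.13, -0.002, 1.412]
force: [0.2, 0.7, 0.4]
width: 84.9
```

```bash
python3 -c "
from h import *
print(delta(*target('R',-76,48,0)))"
```

```text
(array([ -2.6,  -0.5, -37.3]), array([-0.01,  0.67, -0.32]))
```

Emit:
arm_command(rot=[[0,0.4,0],[0,0.2,0],[0,0,0],[0,0,0],[0,0,0]], slide=[[-2,-1,-9],[0,0,-9],[0,0,-9],[0,0,-7],[0,0,0]], gripper=[85,85,85,85,85])

```text
clock: 6.88
eef_pos: [514.3, -143.4, 46.4]
tool_rot: [-3.139, -0.0, 1.411]
force: [0.6, -0.2, 0.4]
width: 85.1
```

```bash
python3 -c "
from h import *
print(delta(*target('R',-76,48,0)))
snap('side','s7.png',(260,160,400,260),5)"
```

```text
(array([0.7, 1.1, 1.6]), array([-0.03, -0.12, -0.24]))
```

View pics/s7.png

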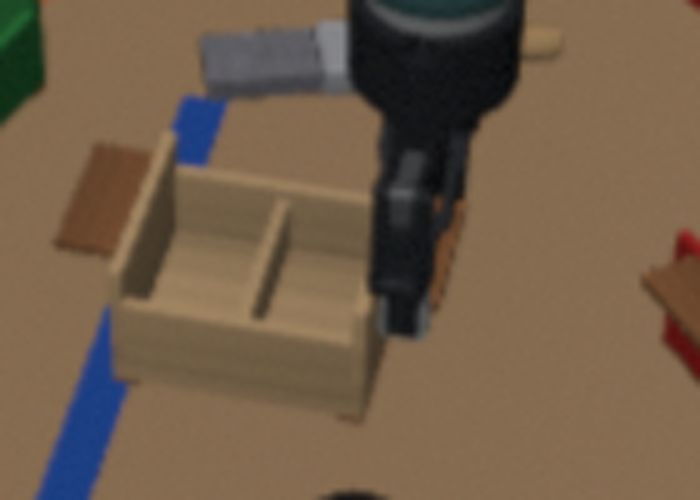

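The fingers straddle the near tab at about (405,300) in the crop. Closing on it, then turning.

Emit:
arm_command(rot=[[0,0,0],[0,0,0],[0,0,0]], slide=[[0,0,0],[0,0,0],[0,0,0]], gripper=[55,55,55])

```text
clock: 7.18
eef_pos: [514.6, -142.8, 47.5]
tool_rot: [-3.14, 0.0, 1.412]
force: [1.4, -0.7, -2.5]
width: 68.5
```

Emit:
arm_command(rot=[[0,0,6],[0,0,6],[0,0,6],[0,0,6],[0,0,6]], slide=[[-1,-8,0],[0,-8,0],[0.8,-8,0],[1.6,-8,0],[2.4,-7.6,0]], gripper=[55,55,55,55,55])

```text
clock: 7.6
eef_pos: [518.9, -183.0, 49.0]
tool_rot: [-3.141, 0.002, 1.959]
force: [1.2, -0.6, -3.6]
width: 68.7
```

```bash
python3 -c "
from h import *
s=telemetry.read_state();print(s['torque'],s['force'],s['qpos'])
snap('side','s8.png',(260,140,420,270),4.5)"
```

```text
[-0.07196065  0.01966718 -0.11630157] [ 1.19201396 -0.62165697 -3.62824235] [ 0.73589396  0.86776642 -0.72261817  1.92386023  0.89326871  0.70806472
  1.42058953]
```

View pics/s8.png

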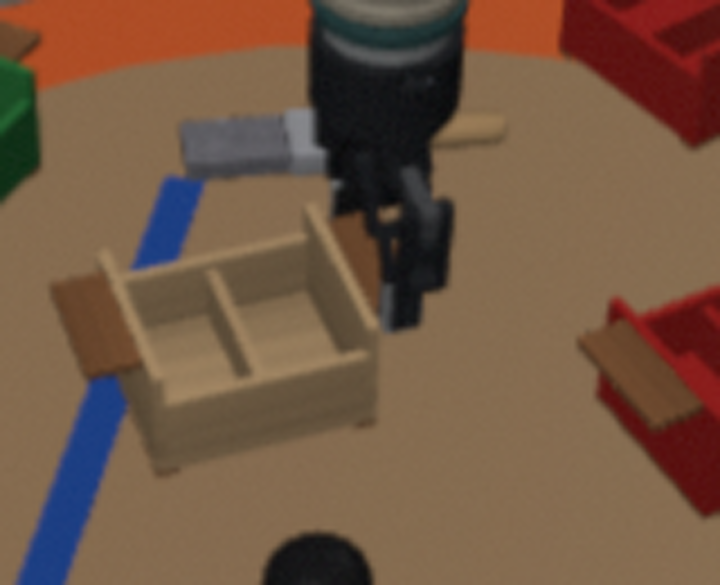

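Yaw is about +22° now, with the crate flat. Continuing, easing the height down slightly.

Emit:
arm_command(rot=[[0,0,6],[0,0,6],[0,0,6],[0,0,6],[0,0,6]], slide=[[3.2,-7.3,-1],[4,-7,-1],[4.6,-6.5,-0.5],[5.3,-6,-0.5],[6,-5.4,0]], gripper=[55,55,55,55,55])

```text
clock: 8.07
eef_pos: [543.0, -214.0, 47.5]
tool_rot: [3.138, 0.0, 2.495]
force: [0.9, 0.1, -2.3]
width: 68.3
```

```bash
python3 -c "
from h import *
s=telemetry.read_state();print(s['torque'],s['force'],s['qpos'])
snap('side','s9.png',(260,140,420,270),4.5)"
```

```text
[-0.02937893 -0.12476498 -0.09216269] [ 0.90348549  0.06634087 -2.32577437] [ 0.83429689  0.95106072 -0.85752038  1.82956163  0.96482903  0.84145348
  1.97396482]
```

View pics/s9.png

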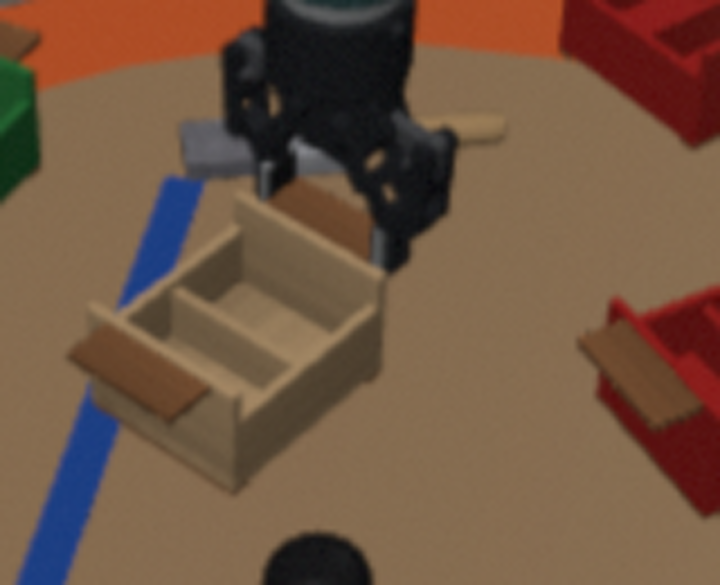

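Yaw is about 53°, in place. Release, rise and close.

Emit:
arm_command(rot=[[0,0,0],[0,0,0],[0,0,0],[0,0,0],[0,0,0]], slide=[[0,0,0],[0,0,0],[0,0,0],[0,0,15],[0,0,20]], gripper=[85,85,85,85,85])

```text
clock: 8.53
eef_pos: [540.7, -213.6, 80.1]
tool_rot: [3.14, -0.005, 2.484]
force: [-0.1, 0.4, 1.8]
width: 85.1
```

Emit:
arm_command(rot=[[0,0,0],[0,0,0],[0,0,0]], slide=[[0,0,20],[0,0,10],[0,0,0]], gripper=[85,60,0])

```text
clock: 8.78
eef_pos: [541.6, -212.1, 114.6]
tool_rot: [3.14, -0.001, 2.48]
force: [0.2, 0.6, 0.1]
width: 63.6
```

```bash
python3 -c "
from h import *
im,d=snap('side','s10.png',(260,140,420,270),4.5)
print(crate('side',d,np.array([588.,-153])))
CR['R']=(np.array([588.7,-153.3]),53)
print(delta(*target('R',-80,95,15)))
pp=None
for th,dd in [(0,10),(10,10),(20,12),(30,14),(40,16),(50,18),(58,20),(63,21),(66,22)]:
    x,z=arc(th,dd); p,R=target('R',x,z,15); print(th,np.round(p,1), None if pp is None else np.round(p-pp,1)); pp=p"
```

```text
(array([ 589.84667969, -154.12792969]), np.float32(53.684128), (183.82611083984375, 102.02662658691406), np.float64(72.62651366835223), array([ 591.74260604, -149.7049058 ]))
(array([ -0.8,  -5.1, -18.9]), array([11.78, -9.12,  0.84]))
0 [ 540.2 -217.7   69.2] None
10 [ 532.7 -227.6   66.3] [-7.4 -9.9 -2.8]
20 [ 524.6 -238.4   60.7] [ -8.2 -10.8  -5.6]
30 [ 517.2 -248.1   52.5] [-7.4 -9.8 -8.2]
40 [ 511.  -256.5   42. ] [ -6.3  -8.3 -10.5]
50 [ 506.  -263.    29.6] [ -4.9  -6.5 -12.4]
58 [ 503.1 -266.9   18.3] [ -3.   -3.9 -11.3]
63 [ 501.9 -268.6   11.1] [-1.2 -1.6 -7.2]
66 [ 501.2 -269.4    6.3] [-0.6 -0.8 -4.8]
```

View pics/s10.png

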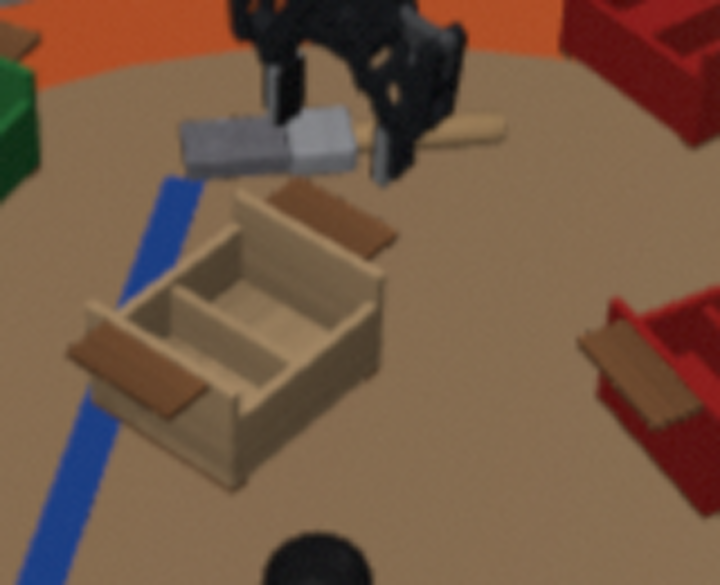

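Emit:
arm_command(rot=[[4,-3,0.3],[4,-3,0.3],[3.5,-3,0.3],[0,0,0]], slide=[[0,-2,-4],[0,-2,-5],[0,-1,-5],[0,0,0]], gripper=[0,0,0,0])

```text
clock: 9.17
eef_pos: [542.2, -213.2, 97.9]
tool_rot: [2.876, 0.004, 2.501]
force: [-1.9, -1.3, -1.9]
width: 4.1
```

```bash
python3 -c "
from h import *
CR['R']=(np.array([589,-153.5]),53.3)
print(delta(*target('R',-80,75,15)),telemetry.read_state()['width'])"
```

```text
(array([ -1.1,  -4.4, -22.9]), array([-0.03,  0.3 , -0.  ])) 4.053452019134114
```

Emit:
arm_command(rot=[[0,0,0],[0,0,0],[0,0,0],[0,0,0],[0,0,0]], slide=[[-1,-2,-8],[0,-2,-8],[0,0,-7],[-2,-3,-3],[-4,-5,-3]], gripper=[0,0,0,0,0])

```text
clock: 9.58
eef_pos: [536.8, -223.0, 70.8]
tool_rot: [2.883, 0.005, 2.503]
force: [-0.7, 1.1, 3.9]
width: 0.1
```

Emit:
arm_command(rot=[[0,0,0],[0,0,0],[0,0,0],[0,0,0],[0,0,0]], slide=[[-4,-5,-4],[-4,-5,-4],[-4,-5,-4],[-4,-5,-5],[-3,-5,-5]], gripper=[0,0,0,0,0])

```text
clock: 10.0
eef_pos: [521.8, -243.5, 55.1]
tool_rot: [2.893, 0.013, 2.515]
force: [-8.5, -3.1, 12.9]
width: -0.3
```

```bash
python3 -c "
from h import *
im,d=snap('side','s11.png',(260,140,420,270),4.5)"
```

```text
(no output)
```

View pics/s11.png

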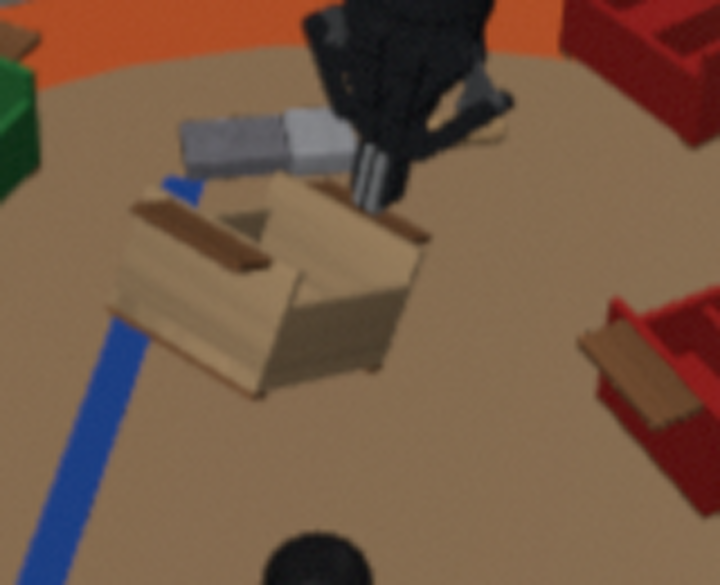

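About 25–30° up, with the fingers at (370,190) on the tab. Continuing.

Emit:
arm_command(rot=[[0,0,0],[0,0,0],[0,0,0],[0,0,0],[0,0,0]], slide=[[-4,-4,-5],[-3,-4,-6],[-3,-4,-7],[-3,-3,-7],[-2,-3,-7]], gripper=[0,0,0,0,0])

```text
clock: 10.47
eef_pos: [506.9, -263.0, 22.8]
tool_rot: [2.911, 0.017, 2.523]
force: [-1.9, -1.2, 1.5]
width: -0.0
```

```bash
python3 -c "
from h import *
im,d=snap('side','s12.png',(260,140,420,270),4.5)"
```

```text
(no output)
```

View pics/s12.png

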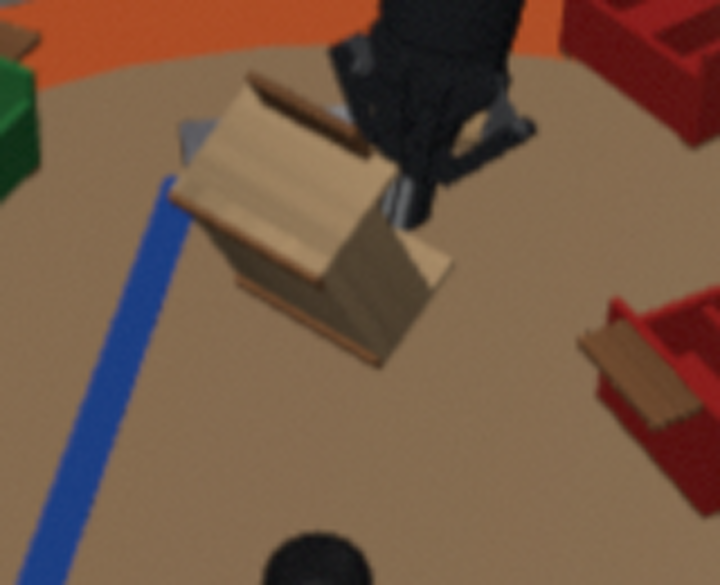

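The underside is coming into view, at (280,270).

Emit:
arm_command(rot=[[0,0,0],[0,0,0],[0,0,0],[0,0,0],[0,0,0]], slide=[[-1,-1,-6],[-1,0,-5],[0,0,-4],[0,0,0],[0,0,0]], gripper=[0,0,0,0,0])

```text
clock: 10.93
eef_pos: [504.8, -268.9, 7.6]
tool_rot: [2.922, 0.02, 2.522]
force: [-1.6, -1.5, 0.9]
width: 0.3
```

```bash
python3 -c "
from h import *
im,d=snap('side','s13.png',(290,140,370,230),7)
P=cloud('side',d)[150:230,290:350].reshape(-1,3);print(np.nanpercentile(P[:,2],[99,99.9]))"
```

```text
[165.24606918 168.27921697]
```

View pics/s13.png

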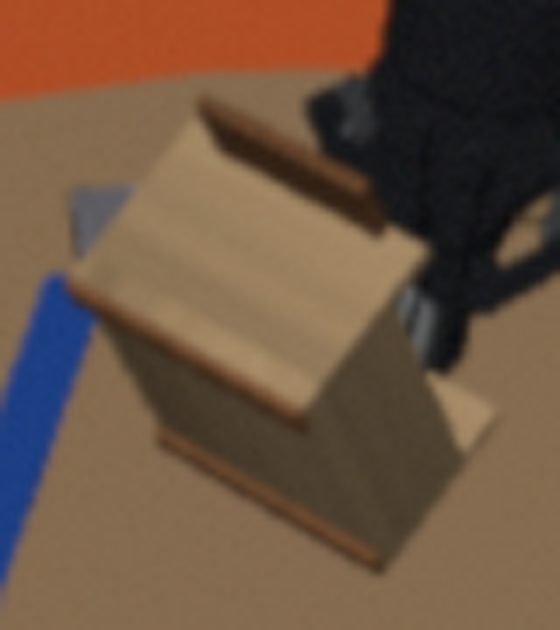

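```bash
python3 -c "
import numpy as np
im=np.load('last_side.npz')['im']
for t in np.linspace(0,1,9):
    # along underside mid line between edges
    x=290+(130+t*210)/7; y=140+(375+t*110)/7
    print(round(x),round(y),im[round(y),round(x)])
for y in range(186,214,3): print(y,im[y,324])
"
```

```text
309 194 [90 73 54]
312 196 [63 51 37]
316 198 [67 54 40]
320 199 [72 60 44]
324 201 [73 61 45]
327 203 [76 62 46]
331 205 [78 64 48]
335 207 [77 64 48]
339 209 [80 66 49]
186 [143 118  88]
189 [163 135 100]
192 [160 132  96]
195 [87 58 37]
198 [75 60 45]
201 [73 61 45]
204 [71 58 43]
207 [91 67 46]
210 [86 64 44]
213 [133 106  80]
```

Emit:
arm_command(rot=[[0,0,0],[0,0,0],[0,0,0]], slide=[[0,0,0],[0,0,0],[0,0,0]], gripper=[0,0,0])

```text
clock: 11.23
eef_pos: [504.9, -268.9, 7.5]
tool_rot: [2.923, 0.02, 2.523]
force: [-3.2, -2.9, 5.1]
width: -0.2
```

The right-hand crate's underside is uniformly bare wood at pixels (309..339, 194..209), so the left-hand crate must be the stamped one. Letting this one down.

Emit:
arm_command(rot=[[0,0,0],[0,0,0],[0,0,0],[0,0,0],[0,0,0]], slide=[[0,0,8],[0,1,10],[3,3,10],[4,5,9],[5,6,8]], gripper=[0,0,0,0,0])

```text
clock: 11.65
eef_pos: [518.2, -250.2, 55.3]
tool_rot: [2.918, 0.018, 2.523]
force: [0.4, -0.7, -0.7]
width: 0.2
```

Emit:
arm_command(rot=[[0,0,0],[0,0,0],[0,0,0],[0,0,0],[0,0,0]], slide=[[5,6,7],[5,6,5],[5,6,5],[0,0,15],[0,0,25]], gripper=[0,0,0,0,0])

```text
clock: 12.07
eef_pos: [536.3, -224.4, 115.2]
tool_rot: [2.915, 0.016, 2.53]
force: [-0.1, -0.0, -0.7]
width: 0.1
```

Emit:
arm_command(rot=[[-4,3,0],[-4,3,-2],[-4,3,-5],[0,0,-6],[0,0,-6]], slide=[[-8,0,25],[-15,20,20],[-12,38,0],[-5,38,0],[0,38,0]], gripper=[0,0,0,40,40])

```text
clock: 12.48
eef_pos: [499.3, -95.9, 165.8]
tool_rot: [-3.112, 0.025, 2.18]
force: [0.5, -1.0, -0.0]
width: 23.5
```

```bash
python3 -c "
from h import *
im,d=snap('side','s14.png')
print(crate('side',d,np.array([597.,-145])),crate('side',d,np.array([603.,167])))"
```

```text
(array([ 590.2197876 , -154.99594116]), np.float32(53.14663), (186.68231201171875, 102.83611297607422), np.float64(72.41907881157852), array([ 591.93454122, -149.28399977])) (array([605.50952148, 165.45294189]), np.float32(-18.525785), (103.83555603027344, 180.9032745361328), np.float64(72.22851118378111), array([602.95395833, 168.48297244]))
```

View pics/s14.png

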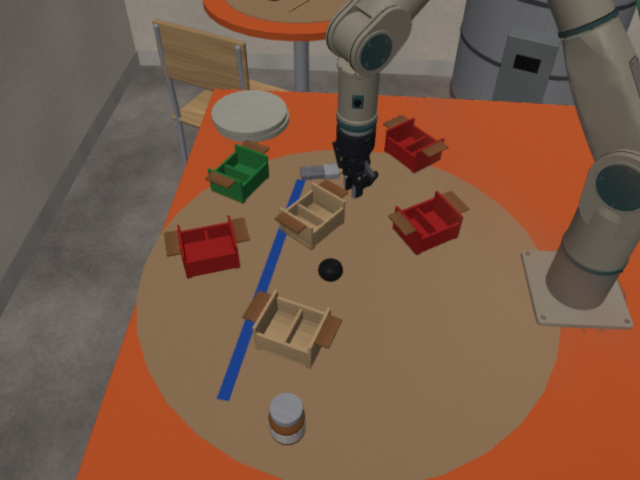

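Both crates stand flat, and the plain one is within about 2 mm of its start. Now to go behind the stamped (left) crate to push it.

```bash
sed -i "s/^CR=.*/CR={'L':(np.array([605.2,166.3]),-18.4)}/" h.py; python3 -c "
from h import *
print(delta(*target('L',-130,140,0)),telemetry.read_state()['qpos'])"
```

```text
(array([-19.2, 290.8, -27.4]), array([  1.4 ,  -1.03, -53.7 ])) [ 0.67796099  0.67295958 -0.91248787  1.96022426  0.73247658  0.8844433
  1.55132349]
```

Emit:
arm_command(rot=[[0,0,-6],[0,0,-6],[0,0,-6],[0,0,-6],[0,0,-6]], slide=[[-2,36,-3],[-2,36,-3],[-2,36,-3],[-2,36,-3],[-2,36,-3]], gripper=[50,50,50,50,50])

```text
clock: 12.95
eef_pos: [491.4, 94.8, 153.7]
tool_rot: [-3.123, 0.024, 1.643]
force: [0.9, -0.1, -0.1]
width: 50.0
```

```bash
python3 -c "
from h import *
print(delta(*target('L',-130,130,0)))"
```

```text
(array([ -9.5, 112.6, -23.7]), array([  1.22,  -1.25, -22.54]))
```

Emit:
arm_command(rot=[[0.4,-0.4,-5],[0.4,-0.4,-5],[0.4,-0.4,-5],[0,0,-5],[0,0,0]], slide=[[-2,30,-5],[-2,28,-5],[-2,24,-5],[-2,12,-5],[0,0,0]], gripper=[50,50,50,50,50])

```text
clock: 13.37
eef_pos: [480.0, 209.9, 134.7]
tool_rot: [3.14, -0.011, 1.295]
force: [0.1, -0.3, 0.0]
width: 50.0
```

```bash
python3 -c "
from h import *
print(delta(*target('L',-130,45,0)))"
```

```text
(array([  1.8,  -2.6, -89.7]), array([-0.57,  0.28, -2.6 ]))
```

Emit:
arm_command(rot=[[-0.3,0.2,-1.3],[-0.2,0,-1.2],[0,0,0],[0,0,0],[0,0,0]], slide=[[0,-1,-25],[0,-1,-25],[0,0,-22],[0,0,-14],[0,0,0]], gripper=[50,50,50,50,50])

```text
clock: 13.78
eef_pos: [481.2, 209.5, 48.0]
tool_rot: [3.137, -0.004, 1.269]
force: [-0.3, -0.0, -0.8]
width: 49.9
```

```bash
python3 -c "
from h import *
print(delta(*target('L',-101,45,0)))
snap('side','s15.png',(220,240,400,400),4)"
```

```text
(array([ 28.2, -11.3,  -3. ]), array([-0.12,  0.33, -1.1 ]))
```

View pics/s15.png

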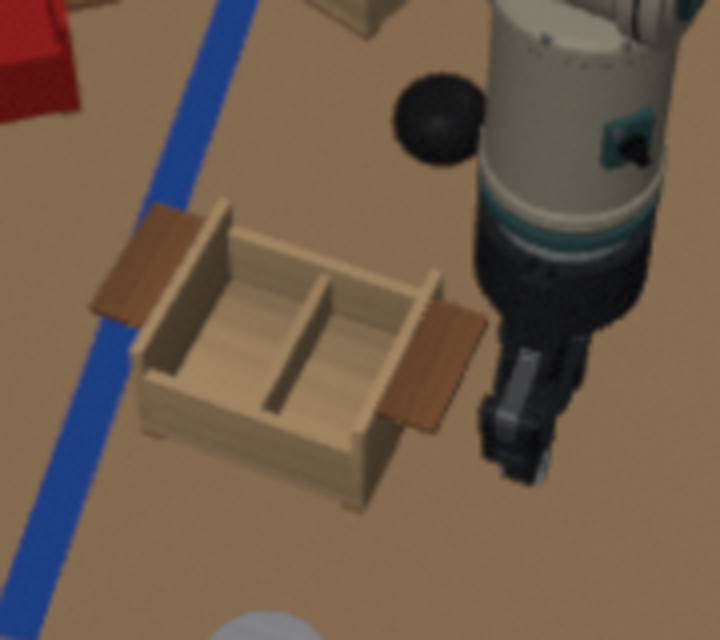

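The fingers at (520,420) in the crop are behind and below the tab edge, clear of it. Pushing.

Emit:
arm_command(rot=[[0,0,-0.5],[0,0,-0.5],[0,0,0],[0,0,0],[0,0,0]], slide=[[9,-4,0],[9,-4,0],[9,-3,0],[9,-3,0],[9,-3,0]], gripper=[50,50,50,50,50])

```text
clock: 14.25
eef_pos: [530.4, 191.0, 53.0]
tool_rot: [3.135, -0.006, 1.253]
force: [-2.0, 1.6, -1.0]
width: 50.1
```

Emit:
arm_command(rot=[[0,0,0],[0,0,0],[0,0,0],[0,0,0],[0,0,0]], slide=[[9,-3,0],[9,-3,0],[9,-3,0],[7,-2,0],[0,0,0]], gripper=[50,50,50,50,50])

```text
clock: 14.67
eef_pos: [571.2, 176.6, 53.6]
tool_rot: [3.134, -0.008, 1.248]
force: [-1.0, -0.0, 0.4]
width: 50.4
```

```bash
cat >> h.py <<'E'
def ld(c): return (np.array(c)-[675.5,-6.5])@[.990,-.140]
E
python3 -c "
from h import *
im,d=snap('side','s16.png',(180,230,380,380),3.6)
r=crate('side',d,np.array([675.,143]));print(r,ld(r[0]))
print(delta(*target('L',-101+95.6,45,0)))"
```

```text
(array([656.64343262, 148.75747681]), np.float32(-18.848839), (99.89251708984375, 202.37022399902344), np.float64(72.25030616853326), array([688.50301004, 143.78404371])) -40.404048461914066
(array([29.4, -8.8, -8.6]), array([-0.27,  0.54,  0.07]))
```

View pics/s16.png

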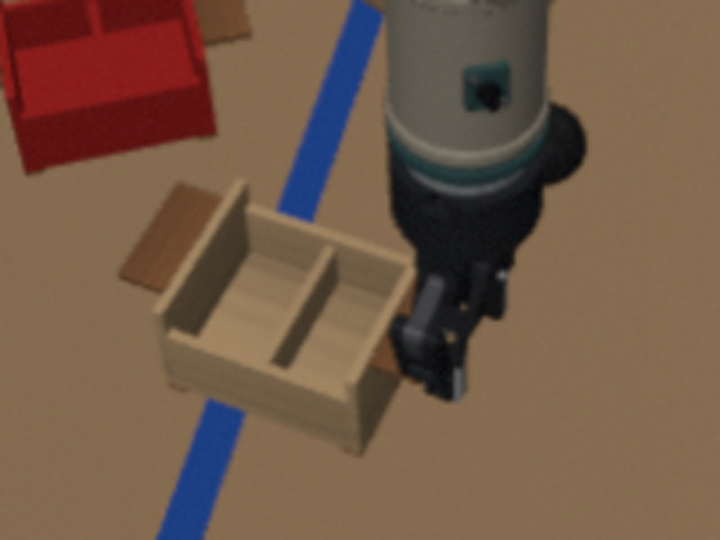

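Emit:
arm_command(rot=[[0,0,0],[0,0,0],[0,0,0],[0,0,0],[0,0,0]], slide=[[7,-2,-1],[7,-2,-1],[7,-2,-1],[5,-2,0],[0,0,0]], gripper=[50,50,50,50,50])

```text
clock: 15.13
eef_pos: [591.6, 171.8, 51.0]
tool_rot: [-3.14, -0.005, 1.254]
force: [-0.4, 0.1, -0.4]
width: 49.9
```

```bash
python3 -c "
from h import *
print(delta(*target('L',-101+95.6,45,0)))
im,d=snap('side','s17.png',(180,230,380,380),3.6)"
```

```text
(array([ 8.5, -3.8, -6. ]), array([-0.28, -0.  , -0.25]))
```

View pics/s17.png

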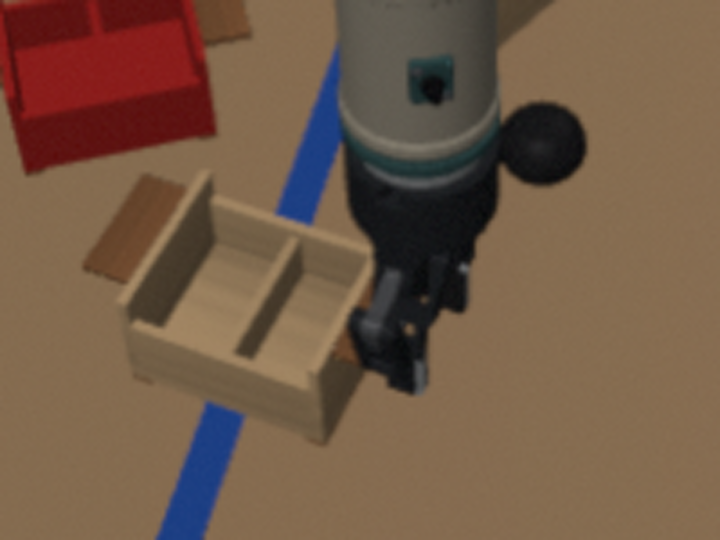

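One more small push of about 9 mm, then withdraw and measure.

Emit:
arm_command(rot=[[0,0,0],[0,0,0],[0,0,0]], slide=[[6,-3,0],[5,-2,0],[0,0,0]], gripper=[50,50,50])

```text
clock: 15.43
eef_pos: [602.2, 167.6, 51.1]
tool_rot: [-3.139, -0.005, 1.256]
force: [-0.8, 0.4, 0.5]
width: 49.7
```

Emit:
arm_command(rot=[[0,0,0],[0,0,0],[0,0,0],[0,0,0],[0,0,0]], slide=[[-10,3,0],[-20,6,0],[-25,8,0],[-25,8,10],[-10,3,20]], gripper=[50,50,50,50,50])

```text
clock: 15.85
eef_pos: [511.5, 191.7, 78.5]
tool_rot: [3.141, -0.004, 1.247]
force: [0.0, -0.7, 0.5]
width: 50.1
```

Emit:
arm_command(rot=[[0,0,0],[0,0,0],[0,0,0],[0,0,0],[0,0,0]], slide=[[-20,0,30],[-20,0,30],[-20,0,20],[-10,0,0],[0,0,0]], gripper=[50,50,50,50,50])

```text
clock: 16.27
eef_pos: [435.4, 193.0, 164.1]
tool_rot: [3.134, -0.005, 1.253]
force: [-0.6, 0.3, -0.6]
width: 50.0
```

```bash
python3 -c "
from h import *
for n in ('side','top'):
    im,d=snap(n,n+'18.png')
    for c in ([695,136],[590,-154]):
        r=crate(n,d,np.array(c,float));print(n,r,ld(r[0]),ld(r[4]))
"
```

```text
side (array([698.99450684, 136.15357971]), np.float32(-18.092705), (103.11697387695312, 181.11106872558594), np.float64(72.28634512498888), array([695.75781306, 138.48014776])) 3.2880606079101526 -0.2419857610075865
side (array([ 591.16033936, -155.19003296]), np.float32(53.727325), (183.34353637695312, 102.4757308959961), np.float64(72.59316419760978), array([ 592.43113741, -148.46262136])) -62.67965942382813 -62.36340697137017
top (array([697.56201172, 135.17623901]), np.float32(-18.386654), (100.61643981933594, 181.08547973632812), np.float64(72.66684455579912), array([695.52854673, 135.23608192])) 2.006718139648435 -0.014790206889805587
top (array([ 589.62683105, -153.85552979]), np.float32(53.1669), (179.9502716064453, 100.98258209228516), np.float64(72.98278745481639), array([ 588.82601583, -154.51910386])) -64.3846630859375 -65.08456978473488
```

View pics/side18.png

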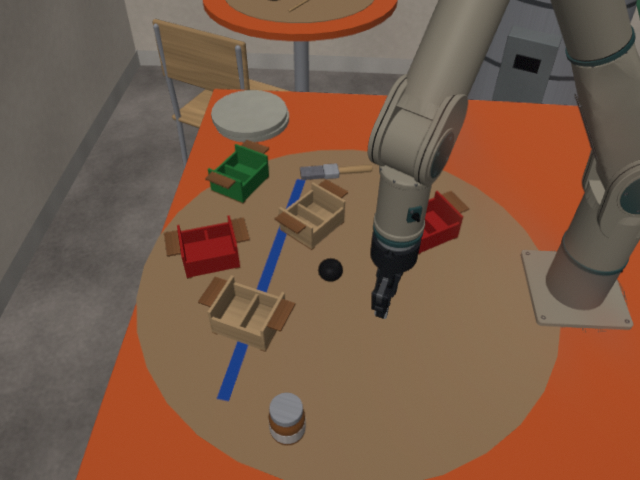

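View pics/top18.png

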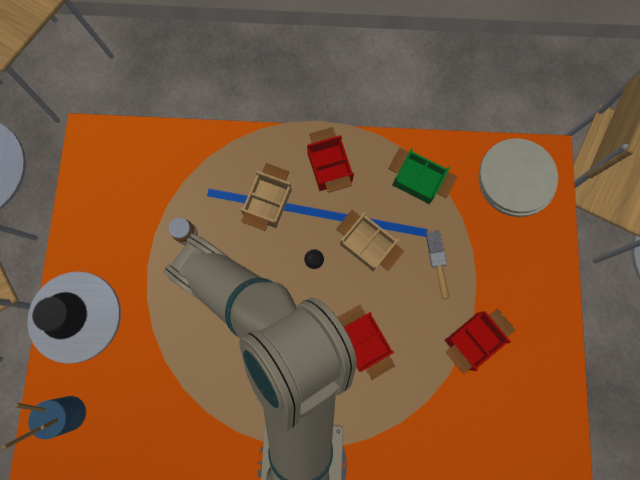

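Both cameras put the crate at (247,314) in the side view and (267,197) in the top view, with its middle 2–3 mm past the line's centre. The clay, jar and brush are at the same pixels as before. Handing in.

```bash
python3 -c "
from h import *
ctrl.finish_job(); print(telemetry.read_state()['clock'])"
```

```text
the job is handed in; nothing more can be done
the job is handed in; nothing more can be done
```

I rocked both crates up in order, left then right, and let each back down flat. Then I pushed the left-hand crate onto the dispatch line and handed the job in at about 16 s.

- **Rocking:** Both crates reached about 65°, measured from the far tab tip at about 166 mm.
- **Identifying the stamped crate:** The stamp itself was never seen. In the crates' original direction the underside faces away from both cameras. I gripped the right-hand crate's tab and turned it about 60° in place before rocking it. Its underside then showed bare wood, so I took the left-hand crate as the stamped one by elimination.
- **Last checks:** Both cameras put the left crate's middle 2–3 mm past the line's centre, standing flat. The right crate was within about 2 mm of its start, but it is still turned to about 53°. The clay, jar and brush looked unmoved in the pictures, and the gripper was clear of everything.
- **Disagreements:** A reading taken mid-push was about 11 mm off because the fingers were in the depth data. The readings after I withdrew the arm agreed to about 1.5 mm. No check failed.

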